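Slide the green bracelet box under the display riser

TASK

Put the bracelet box with the green pad away under the low white display riser: slide it in lengthwise through the open side that faces the robot, straight and the right way up, until its outer end is flush with the riser's front edge. Leave the red and the navy boxes where they are.

Things in the scene. Friction and masses are not known exactly. Their poses are not given: they have to be found in the camera images.
- green_center (a point): Centre (15 mm above its underside) of the loose bracelet box with the GREEN velvet pad: cream rectangular box, 80 mm long (its x axis), 50 mm wide (its y axis), 30 mm high (its z axis, up), about 0.2 kg, with two small bracelets lying inside below the rim. It is the same at both ends. It stands on the table.
- red_center (a point): Centre of the same kind of box (80 x 50 x 30 mm, same axes) with a RED pad; not to be moved.
- navy_center (a point): Centre of the same kind of box (80 x 50 x 30 mm, same axes) with a NAVY blue pad; not to be moved.
- riser: Fixed low white riser, open front facing the robot. Board 110 mm deep (x) by 124 wide (y), underside 40 and top 48 mm above the table, on two side walls 96 mm apart; flat brooches on top (6 mm). Origin: on the table under the board's centre; z up; x points inwards, away from the robot: front edge (brass strip) at x = -55 mm; inside at the far end a 12 mm high stop lip, its near face at x = +45 mm.
Not all that is in view belongs to the job. Leave any black look-alike of the riser alone. What is shaped like the part that bears green_center but pink is not meant.

How it is judged:
At the end, for the whole second after the job is handed in: The green box stands upright on the table under the riser's board, between its side walls, lengthwise within 15 degrees of the riser's depth, its outer end sticking out no more than 15 mm past the front edge (anywhere further in, up to the lip, is also right) (x of green_center in the frame of riser between -0.03 and 0.015 m and y of green_center in the frame of riser between -0.035 and 0.035 m and z of green_center in the frame of riser between 0.005 and 0.025 m and angle between the x axis of green_center and the x axis of riser, either way round below 0.26 rad and angle between green_center's own z axis and vertical below 0.15 rad); the robot touches nothing.
It fails at once if the red box is moved by more than 20 mm (distance of red_center from where it was at the start of the episode above 0.02 m).
It fails at once if the navy box is moved by more than 20 mm (distance of navy_center from where it was at the start of the episode above 0.02 m).
It also fails if it takes over 48 s, if anything falls off the work surface, if the arm or the gripper's body presses on something with over 40 N, if the wrist force passes 120 N, or if a joint passes its speed limit or range.

ROBOT

A 6-joint arm with a two-finger parallel gripper is mounted at the origin on the work surface. World frame = base frame: x ahead of the robot, y to its left, z up, the work surface at z = 0. Lengths are in m, angles in rad, forces in N, time in s.
With the tool pointing down it reaches from about 0.35 to 0.85 m from the base axis. Payload 8.1 kg.
Tool frame: the origin (TCP) lies on the centre line of the jaws, within the pads' length; the fingertips stand 14 mm ahead of it and the grasp point (between the pads) lies 5 mm behind it; z points along the fingers, y is the direction in which the jaws open and shut (so a half turn about z gives the same grasp; the last joint's range is limited). The gripper opens to 93 mm and grips with 3 to 60 N. Pads are 15 mm wide; open, the fingers measure 128 mm over their backs; the gripper's body (75 mm by 188 mm) begins 65 mm behind the grasp point.
Start: joints at [-1.339, 0.13, 1.488, -0, 1.523, -0.085], TCP at [0.187, -0.57, 0.233] pointing down, gripper open.
Joint ranges: [-2.96, 2.96], [-0.89, 2.26], [0.02, 2.5], [-1.34, 4.48], [0, 2.73], [-2.66, 2.66]. Speed limits (rad/s): [2.39, 2.39, 2.79, 3.14, 3.14, 3.14].

INTERFACE

Orientations are given as a rotation vector (axis times angle).
In Python, from cell import manip gives the robot as it stands. The module is installed in compiled form; this text tells all that it offers.
- The arm moves only by the shell command python3 -m creep 'ROWS' [FORCE]. ROWS is a JSON object of lists of equal length, an entry for each row: "xyz": the shift along the tool's x, y, z in m, a list of three; "roll": the turn about the tool's z in rad; "jaw": the opening, from -1 (shut) to 1 (fully open), so that 0 is half open. A call has 1 to 10 rows; each row is the pose to reach, as a shift and turn from the pose measured when the call began, along the tool's axes at that moment; what a row does not reach only later rows make up. A row lasts 1/8 s, in which the tool goes at most 62.5 mm and 10.7 degrees, less where a joint would pass 70% of its speed; a pose out of reach is approached as far as the arm can. A call with a gripper value outside its range is refused whole. The fingers move at their own pace and stop on an object; FORCE is the grip in N (left out, the last holds). Time passes only in rows, so rows that repeat a pose let the fingers close. It gives the time, the measured TCP pose, the force and the opening at its end, in the units of the state.
- manip.observe(): the state, without advancing time (a new reading comes with each control period).
- manip.get_image(name): name is "scene" or "top"; returns a dict with "frame" (420x560x3 uint8, red, green, blue), "fx", "fy", "cx", "cy" (pixels), "k1" (the pictures are not rectified: a ray, as slopes to the right and down, at radius r is drawn at 1 + k1 r^2 times it, then the intrinsics apply), "pose" (4x4, takes a point from camera to world coordinates). Camera axes: x right, y down, z forward; pixel columns grow to the right and rows downward; lengths in m; the calibration is good to about 2 mm. A picture is of the moment at which its call begins. There is no depth.
- manip.sign_off(): hands the job in, once; it reports no verdict.
Trained networks look in the newest picture that a camera, given by its name, has taken for a name from the list of things; names that differ only in an ending like _2 or _b are one class to them, and where a whole thing is asked for, a point or a joint stands for the part that bears it (a point fixed in the world has none). Each returns a list of dicts, best first, with "score" (0 to 1); they miss things now and then, are a little off and sometimes report something else, mostly with a low value. They report only what shows in the picture. A call takes as long as a camera call. They do not tell look-alikes from the thing itself.
- manip.recognise(camera, name): "rect" ([left, top, width, height] in pixels, round what is visible of it).
- manip.cut_out(camera, name): "mask" (420x560 bool, what is visible of it) and "rect" ([left, top, width, height] in pixels, round what is visible of it).
The state is a dict: "t": time; "qpos": joint angles; "joint_velocities": joint speeds; "joint_torque": joint torques, N m; "tool_pos": TCP position; "ee_rot": TCP orientation; "ft_force": force on the tool from outside, world axes, zero at the start; "ft_torque": the same for the moment, N m; "width": finger opening in m.
Only numpy, scipy, OpenCV 4.12 (cv2) and the standard library are available. Lean on these libraries where they do the work, as an engineer would, in place of code of your own. Each camera call takes 0.05 s, during which the arm holds its last target.

## Working session

There is one attempt and no reset: what is moved stays moved. The work goes in short steps, Python scripts to look and compute and a shell command to move; the robot and the scene stay as the last step left them, time stands still between calls to the robot, and variables do not carry over. Pictures are saved under pics/ and viewed, and the job is handed in when it is done.

```bash
mkdir -p pics; cat > h.py <<'E'
from cell import manip
import numpy as np, cv2
def shot(n,f):
    im=manip.get_image(n); cv2.imwrite('pics/'+f,im['frame'][:,:,::-1]); return im
def ray(im,u,v):
    xd=np.array([(u-im['cx'])/im['fx'],(v-im['cy'])/im['fy']]); x=xd.copy()
    for _ in range(20): x=xd/(1+im['k1']*(x@x))
    R=im['pose'][:3,:3]; return im['pose'][:3,3],R@np.array([x[0],x[1],1])
def atz(im,u,v,z):
    o,d=ray(im,u,v); return o+d*(z-o[2])/d[2]
def proj(im,p):
    P=np.linalg.inv(im['pose'])@np.append(p,1); s=P[:2]/P[2]; s=s*(1+im['k1']*(s@s)); return s*[im['fx'],im['fy']]+[im['cx'],im['cy']]
E
python3 - <<'E'
from h import *
for n in('scene','top'):
    im=shot(n,n+'0.png'); print(n,im['fx'],im['k1'],im['pose'].round(3).tolist())
    for k in('green_center','red_center','navy_center','riser'):
        print(k,[(r['rect'],round(r['score'],2)) for r in manip.recognise(n,k)])
print(manip.observe())
E
```

```text
scene 450.0507329957235 -0.137456958668967 [[-0.738, 0.374, -0.561, 1.226], [0.674, 0.398, -0.622, 0.773], [-0.009, -0.838, -0.545, 0.697], [0.0, 0.0, 0.0, 1.0]]
green_center [([342.0, 233.9, 42.1, 26.0], 0.85), ([387.4, 255.3, 41.3, 22.4], 0.66)]
red_center [([176.9, 169.0, 30.8, 22.9], 0.91)]
navy_center [([235.2, 158.7, 25.4, 16.8], 0.82), ([198.3, 199.6, 62.1, 53.6], 0.19)]
riser [([195.3, 201.8, 67.3, 50.0], 0.93), ([298.4, 190.5, 55.5, 40.9], 0.55)]
top 391.3355941359939 -0.030123493208537497 [[-0.024, -0.991, 0.13, 0.424], [-1.0, 0.023, -0.011, 0.028], [0.008, -0.131, -0.991, 1.05], [0.0, 0.0, 0.0, 1.0]]
green_center [([175.6, 232.2, 26.7, 30.9], 0.62), ([125.7, 236.2, 37.6, 34.0], 0.59)]
red_center [([393.4, 178.0, 25.7, 34.7], 0.85)]
navy_center [([375.9, 245.9, 32.5, 38.6], 0.77)]
riser [([281.5, 147.5, 41.7, 40.7], 0.86), ([227.9, 233.6, 54.5, 57.0], 0.79)]
{'t': 0.5, 'qpos': array([-1.33939656e+00,  1.30427879e-01,  1.48825872e+00, -9.58048585e-06,
        1.52302459e+00, -8.54034672e-02]), 'joint_velocities': array([ 0.00167841,  0.00036311, -0.00105579, -0.00041453, -0.00042782,
       -0.00192331]), 'joint_torque': array([ 3.30169059e-04, -5.59173524e+01, -4.91571021e+01,  7.67294294e-02,
        2.42785388e-02, -2.18601662e-05]), 'tool_pos': array([ 0.18692649, -0.57010367,  0.23258627]), 'ee_rot': array([-3.10214587e+00, -4.95537107e-01,  2.85705244e-05]), 'ft_force': array([ 0.60580119, -0.34646223,  0.11448052]), 'ft_torque': array([-0.02206911,  0.04097589, -0.0028977 ]), 'width': 0.09294841060099422}
```

View pics/top0.png

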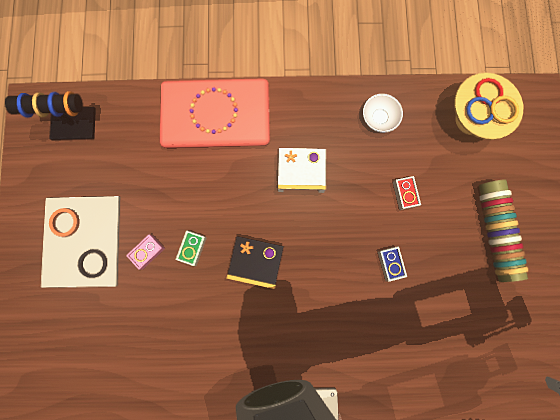

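View pics/scene0.png

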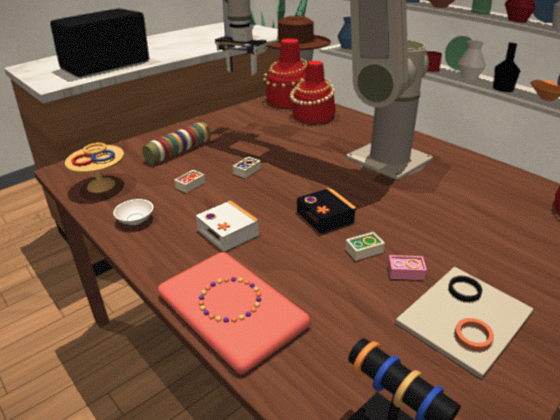

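```bash
python3 - <<'E'
import cv2
a=cv2.imread('pics/top0.png')[130:300,100:340]; cv2.imwrite('pics/topc.png',cv2.resize(a,None,fx=3.2,fy=3.2,interpolation=2))
a=cv2.imread('pics/scene0.png')[140:300,180:440]; cv2.imwrite('pics/scenec.png',cv2.resize(a,None,fx=3,fy=3,interpolation=2))
E
```

```text
(no output)
```

View pics/topc.png

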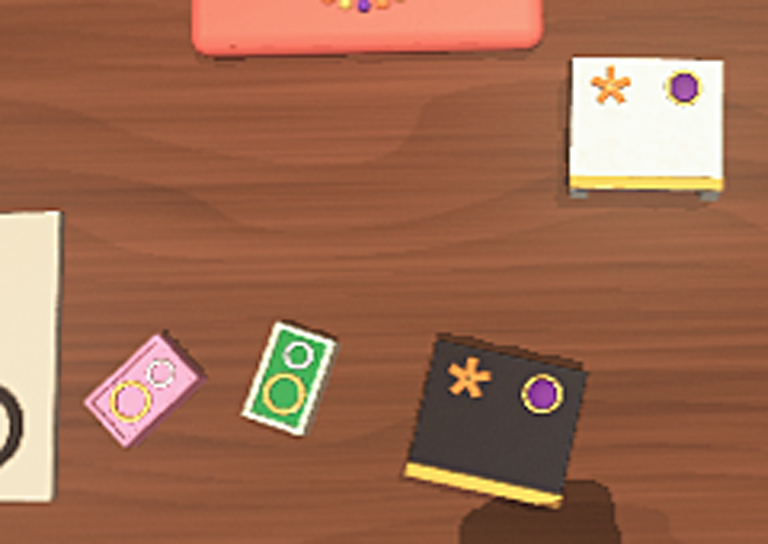

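View pics/scenec.png

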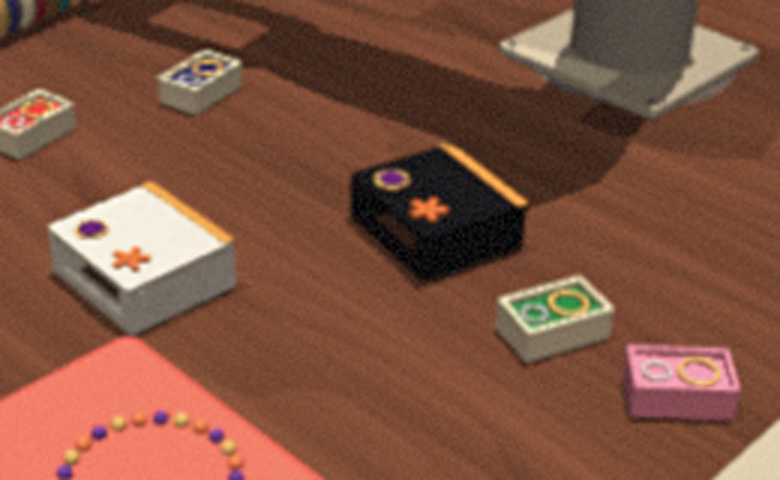

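Candidates for the box are green (190,248) and pink (144,252) in top. The green pad matches and pink is the decoy. Candidates for the riser are white (302,169) and black (255,261), and white is the one meant. The crops confirm both. The brass front edge of the white riser faces the robot (down in the top image).

```bash
python3 - <<'E'
from h import *
from scipy.optimize import least_squares
ims={n:manip.get_image(n) for n in('top','scene')}
def mask(n,k,pt):
    c=[m for m in manip.cut_out(n,k) if m['rect'][0]<=pt[0]<=m['rect'][0]+m['rect'][2] and m['rect'][1]<=pt[1]<=m['rect'][1]+m['rect'][3]]
    return c[0]['mask'] if c else None
def hullmask(im,pts):
    q=np.array([proj(im,p) for p in pts],np.float32); h=cv2.convexHull(q)
    m=np.zeros((840*2,1120*2),np.float32); cv2.fillPoly(m,[np.int32(np.round((h+0.5)*4))],1)
    return cv2.resize(m,(560,420),interpolation=cv2.INTER_AREA)
def box(x,y,a,L,W,H):
    R=np.array([[np.cos(a),-np.sin(a)],[np.sin(a),np.cos(a)]])
    return [np.append(R@[sx*L/2,sy*W/2]+[x,y],z) for sx in(-1,1) for sy in(-1,1) for z in(0,H)]
from scipy.optimize import minimize
for k,pts,dim,z in (('green_center',{'top':(190,248),'scene':(364,246)},(.08,.05,.03),.015),('riser',{'top':(302,169),'scene':(228,225)},(.11,.124,.048),.048),
   ('red_center',{'top':(406,193),'scene':(190,181)},(.08,.05,.03),.015),('navy_center',{'top':(393,264),'scene':(247,167)},(.08,.05,.03),.015)):
    ms={n:mask(n,k,pts[n]) for n in pts}
    for use in (['top'],['scene'],['top','scene']):
        use=[u for u in use if ms[u] is not None]
        if not use: continue
        c=atz(ims['top'],*pts['top'],z)
        def cost(p): return sum(np.abs(cv2.GaussianBlur(hullmask(ims[n],box(*p,*dim))-ms[n].astype(np.float32),(5,5),1)).sum()/ms[n].sum() for n in use)
        best=min((minimize(cost,[c[0],c[1],a],method='Nelder-Mead',options=dict(initial_simplex=[[c[0],c[1],a],[c[0]+.01,c[1],a],[c[0],c[1]+.01,a],[c[0],c[1],a+.2]])) for a in ([0,-.3,.3])),key=lambda r:r.fun)
        print(k,use,best.x.round(4),round(best.fun,3))
im=ims['top']
def C(q,z): 
    P=np.array([atz(im,(x+.5)/3.2-.5+100,(y+.5)/3.2-.5+130,z) for x,y in q]); print(P[:,:2].round(4).tolist(),P.mean(0).round(4))
C([(278,321),(336,341),(301,436),(243,414)],.03)
C([(572,57),(723,60),(722,190),(569,189)],.048)
E
```

```text
green_center ['top'] [ 0.474   0.2611 -0.3482] 0.08
green_center ['scene'] [ 0.4785  0.2628 -0.3357] 0.079
green_center ['top', 'scene'] [ 0.4755  0.2624 -0.3051] 0.195
riser ['top'] [ 0.6776 -0.0335 -0.0542] 0.072
riser ['scene'] [ 0.677  -0.0337 -0.0139] 0.038
riser ['top', 'scene'] [ 0.6776 -0.0334 -0.035 ] 0.117
red_center ['top'] [ 0.6089 -0.3166  0.1946] 0.025
red_center ['scene'] [ 0.6117 -0.3193  0.2419] 0.073
red_center ['top', 'scene'] [ 0.6093 -0.317   0.188 ] 0.14
navy_center ['top'] [ 0.4204 -0.2672  0.2107] 0.031
navy_center ['scene'] [ 0.4224 -0.2667  0.3029] 0.072
navy_center ['top', 'scene'] [ 0.4203 -0.267   0.2091] 0.127
[[0.5207, 0.2699], [0.5032, 0.2225], [0.427, 0.2507], [0.4457, 0.2978]] [0.4742 0.2602 0.03  ]
[[0.7322, 0.0249], [0.727, -0.0999], [0.6177, -0.0948], [0.6213, 0.0298]] [ 0.6746 -0.035   0.048 ]
```

```bash
cat >> h.py <<'E'
def go(x,y,z,ang):
    from scipy.spatial.transform import Rotation as Ro
    s=manip.observe(); R=Ro.from_rotvec(s['ee_rot']).as_matrix()
    th=np.arctan2(R[1,0],R[0,0]); d=R.T@(np.array([x,y,z])-s['tool_pos'])
    r=-(ang-th); r=(r+np.pi)%(2*np.pi)-np.pi
    print('at',s['tool_pos'].round(4),'th',round(th,3),'tilt',R[2].round(3),'shift',d.round(4),'roll',round(r,3),'or',round(r-np.sign(r)*2*np.pi,3),'t',round(s['t'],2),'w',round(s['width'],4),'F',s['ft_force'].round(1),'q6',s['qpos'][5].round(2))
E
python3 -c "
from h import *
go(.5,-.2,.2,2.787)"
```

```text
at [ 0.187  -0.5701  0.2326] th 0.317 tilt [ 0. -0. -1.] shift [ 0.4128 -0.2542  0.0326] roll -2.47 or 3.813 t 1.0 w 0.0933 F [-0.4  0.3 -0.3] q6 -0.09
```

```bash
python3 -m creep '{"xyz":[[0.05,-0.03,0],[0.1,-0.06,0],[0.15,-0.09,0],[0.2,-0.12,0.01],[0.25,-0.15,0.01],[0.3,-0.18,0.02],[0.36,-0.22,0.02],[0.41,-0.25,0.03],[0.41,-0.25,0.03]],"roll":[-0.15,-0.3,-0.45,-0.6,-0.75,-0.9,-1.05,-1.2,-1.3],"jaw":[1,1,1,1,0.5,0.45,0.45,0.45,0.45]}'; python3 -c "
from h import *
go(.452,.269,.1,2.787)"
```

```text
t: 2.12
tool_pos: [0.5004, -0.2011, 0.202]
ee_rot: [-2.159, -2.281, -0.001]
ft_force: [-1.0, -1.0, 0.3]
width: 0.0672
at [ 0.5004 -0.2011  0.202 ] th 1.626 tilt [ 0.001 -0.    -1.   ] shift [ 0.472  -0.0225  0.1026] roll -1.161 or 5.122 t 2.12 w 0.0672 F [-1.  -1.   0.3] q6 -0.53
```

```bash
python3 -m creep '{"xyz":[[0.05,0,0],[0.1,0,0],[0.15,0,0.01],[0.21,-0.01,0.02],[0.27,-0.01,0.03],[0.33,-0.015,0.05],[0.39,-0.02,0.07],[0.44,-0.022,0.09],[0.472,-0.022,0.1],[0.472,-0.022,0.1]],"roll":[-0.12,-0.25,-0.4,-0.55,-0.7,-0.85,-1.0,-1.1,-1.16,-1.16],"jaw":[0.45,0.45,0.45,0.45,0.45,0.45,0.45,0.45,0.45,0.45]}'; python3 -c "
from h import *
go(.452,.269,.017,2.787)
im=shot('top','t1.png');shot('scene','s1.png')
a=cv2.imread('pics/s1.png')[150:350,280:480]; cv2.imwrite('pics/s1c.png',cv2.resize(a,None,fx=3,fy=3))"
```

```text
t: 3.38
tool_pos: [0.4513, 0.2707, 0.1015]
ee_rot: [-0.55, -3.091, -0.001]
ft_force: [-1.0, -0.1, 0.7]
width: 0.0672
at [0.4513 0.2707 0.1015] th 2.789 tilt [ 0.002  0.    -1.   ] shift [-0.0015 -0.0013  0.0845] roll 0.002 or -6.281 t 3.38 w 0.0672 F [-1.  -0.1  0.7] q6 -0.78
```

View pics/s1c.png

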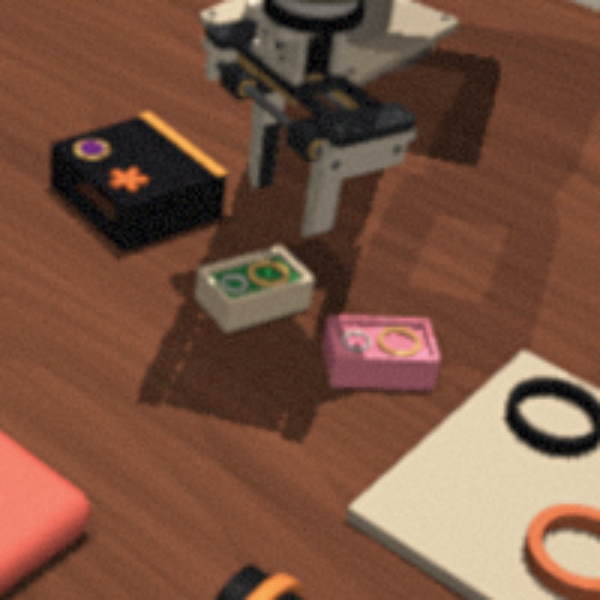

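The open fingers are above the near end of the green box (crop 255,285), clear of the pink one (380,350). I'll descend and grip.

```bash
python3 -m creep '{"xyz":[[-0.001,-0.001,0.03],[-0.001,-0.001,0.055],[-0.001,-0.001,0.075],[-0.001,-0.001,0.084],[-0.001,-0.001,0.084],[-0.001,-0.001,0.084],[-0.001,-0.001,0.084],[-0.001,-0.001,0.084],[-0.001,-0.001,0.084]],"roll":[0,0,0,0,0,0,0,0,0],"jaw":[0.45,0.45,0.45,0.45,0.45,-0.2,-0.2,-0.2,-0.2]}' 40; python3 -c "
from h import *
go(.46,.26,.07,2.787)"
```

```text
t: 4.6
tool_pos: [0.4538, 0.2681, 0.0197]
ee_rot: [0.556, 3.091, 0.003]
ft_force: [-1.4, -1.0, 5.3]
width: 0.0494
at [0.4538 0.2681 0.0197] th 2.786 tilt [-0.001  0.002 -1.   ] shift [-0.0087 -0.0053 -0.0503] roll -0.001 or 6.282 t 4.6 w 0.0494 F [-1.4 -1.   5.3] q6 -0.78
```

```bash
python3 -m creep '{"xyz":[[0,0,-0.02],[0,0,-0.04],[0,0,-0.06],[0,0,-0.08],[0,0,-0.08]],"roll":[0,0,0,0,0],"jaw":[-0.2,-0.2,-0.2,-0.2,-0.2]}'; python3 -c "
from h import *
go(.528,-.028,.1,3.10)
shot('scene','s2.png')
a=cv2.imread('pics/s2.png')[100:300,240:440]; cv2.imwrite('pics/s2c.png',cv2.resize(a,None,fx=3,fy=3))"
```

```text
t: 5.22
tool_pos: [0.4547, 0.2685, 0.1011]
ee_rot: [0.555, 3.089, 0.005]
ft_force: [-0.5, 0.6, -1.2]
width: 0.0496
at [0.4547 0.2685 0.1011] th 2.786 tilt [-0.003  0.004 -1.   ] shift [-0.1719 -0.2525  0.0006] roll -0.314 or 5.969 t 5.22 w 0.0496 F [-0.5  0.6 -1.2] q6 -0.78
```

View pics/s2c.png

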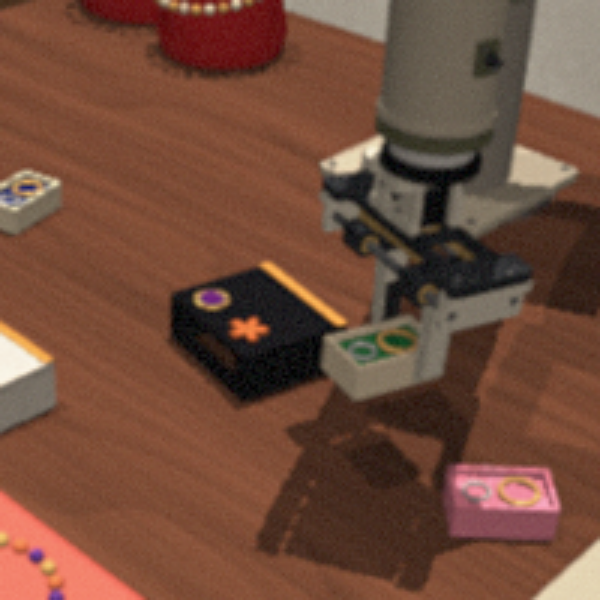

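```bash
python3 -m creep '{"xyz":[[-0.03,-0.04,0],[-0.06,-0.08,0],[-0.09,-0.12,0],[-0.12,-0.16,0],[-0.15,-0.21,0],[-0.172,-0.252,0],[-0.172,-0.252,0],[-0.172,-0.252,0]],"roll":[-0.05,-0.1,-0.15,-0.2,-0.26,-0.314,-0.314,-0.314],"jaw":[-0.2,-0.2,-0.2,-0.2,-0.2,-0.2,-0.2,-0.2]}'; python3 - <<'E'
from h import *
im=shot('top','t3.png')
for x,y in[(440,335),(587,375),(565,503),(405,472)]: print(atz(im,x/3.2+100,y/3.2+130,.048).round(3))
a=cv2.imread('pics/t3.png')[120:300,200:400]; cv2.imwrite('pics/t3c.png',cv2.resize(a,None,fx=3.2,fy=3.2))
go(.528,-.028,.021,3.10)
E
```

```text
t: 6.28
tool_pos: [0.5265, -0.0276, 0.0981]
ee_rot: [-0.067, -3.141, -0.004]
ft_force: [-0.6, -0.0, -1.0]
width: 0.0498
[0.504 0.135 0.048]
[0.469 0.018 0.048]
[0.369 0.038 0.048]
[0.396 0.164 0.048]
at [ 0.5266 -0.0271  0.0983] th 3.1 tilt [-0.     0.003 -1.   ] shift [-0.0014 -0.0011  0.0773] roll -0.0 or 6.283 t 6.33 w 0.0502 F [-0.6 -0.4 -1. ] q6 -1.68
```

View pics/t3c.png

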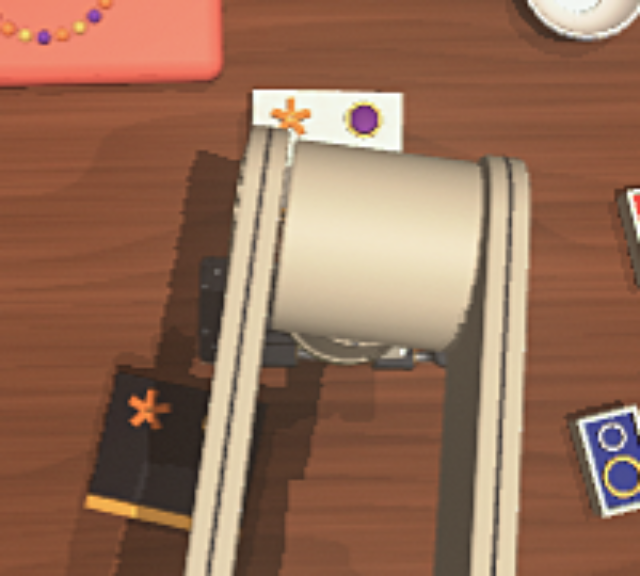

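The arm hides the box from above. The navy and red boxes are undisturbed, and the black riser corner is 5 cm away. I'll lower and insert.

```bash
python3 -m creep '{"xyz":[[-0.001,-0.001,0.025],[-0.001,-0.001,0.05],[-0.001,-0.001,0.07],[-0.001,-0.001,0.077],[-0.001,-0.001,0.077]],"roll":[0,0,0,0,0],"jaw":[-0.2,-0.2,-0.2,-0.2,-0.2]}'; python3 - <<'E'
from h import *
go(.605,-.031,.021,3.10)
shot('scene','s4.png')
a=cv2.imread('pics/s4.png')[120:290,170:370]; cv2.imwrite('pics/s4c.png',cv2.resize(a,None,fx=3.5,fy=3.5,interpolation=2))
E
```

```text
t: 6.95
tool_pos: [0.5275, -0.027, 0.0213]
ee_rot: [-0.063, -3.141, -0.004]
ft_force: [-0.2, -0.1, -1.5]
width: 0.0497
at [ 0.5275 -0.027   0.0213] th 3.101 tilt [ 0.     0.003 -1.   ] shift [-0.0776 -0.0009  0.0002] roll 0.001 or -6.282 t 6.95 w 0.0497 F [-0.2 -0.1 -1.5] q6 -1.68
```

View pics/s4c.png

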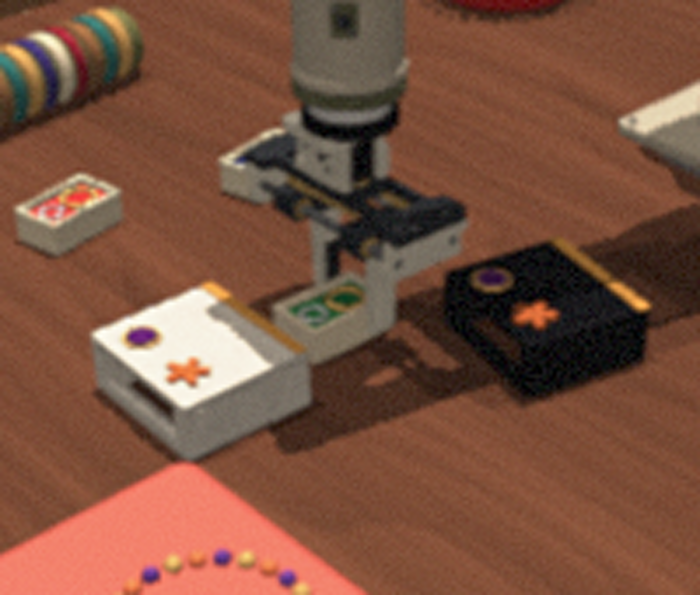

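The green box (crop 325,310) is level in front of the white riser's opening and in line with it.

```bash
python3 -m creep '{"xyz":[[-0.01,0,0],[-0.02,0,0],[-0.03,-0.001,0],[-0.04,-0.001,0],[-0.05,-0.001,0],[-0.06,-0.001,0],[-0.07,-0.001,0],[-0.076,-0.001,0],[-0.076,-0.001,0]],"roll":[0,0,0,0,0,0,0,0,0],"jaw":[-0.2,-0.2,-0.2,-0.2,-0.2,-0.2,-0.2,-0.2,-0.2]}'; python3 - <<'E'
from h import *
go(.605,-.031,.021,3.10)
shot('scene','s5.png')
a=cv2.imread('pics/s5.png')[150:270,170:330]; cv2.imwrite('pics/s5c.png',cv2.resize(a,None,fx=4.5,fy=4.5,interpolation=2))
E
```

```text
t: 8.12
tool_pos: [0.6042, -0.0314, 0.0218]
ee_rot: [0.064, 3.14, 0.004]
ft_force: [0.4, 0.4, -1.7]
width: 0.0493
at [ 0.6042 -0.0314  0.0218] th 3.101 tilt [-0.001  0.003 -1.   ] shift [-0.0008  0.0004  0.0008] roll 0.001 or -6.282 t 8.12 w 0.0493 F [ 0.4  0.4 -1.7] q6 -1.67
```

View pics/s5c.png

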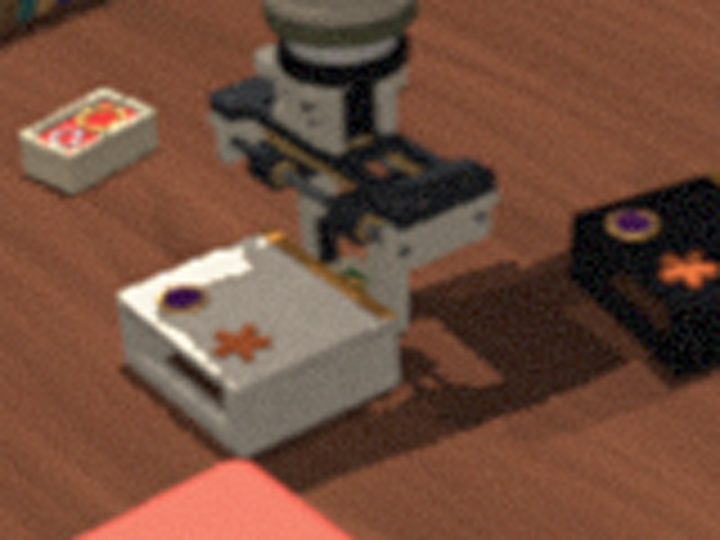

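```bash
python3 -m creep '{"xyz":[[0,0,0.001],[0,0,0.002],[0,0,0.002],[0,0,0.002],[0,0,0.002],[0.015,0,0.002],[0.03,0,0.002],[0.045,0,0.001],[0.06,0,0.001],[0.06,0,0.001]],"roll":[0,0,0,0,0,0,0,0,0,0],"jaw":[-0.2,-0.2,0.4,0.4,0.4,0.4,0.4,0.4,0.4,-1]}' 40; python3 -m creep '{"xyz":[[0.003,0,0],[0.003,0,0],[0.003,0,0],[0.003,0,0],[0.003,0,0],[0.003,0,0]],"roll":[0,0,0,0,0,0],"jaw":[-1,-1,-1,-1,-1,-1]}';python3 - <<'E'
from h import *
go(.610,-.031,.021,3.10)
shot('scene','s6.png');shot('top','t6.png')
a=cv2.imread('pics/s6.png')[150:270,170:330]; cv2.imwrite('pics/s6c.png',cv2.resize(a,None,fx=4.5,fy=4.5,interpolation=2))
E
```

```text
t: 9.43
tool_pos: [0.5432, -0.0288, 0.0206]
ee_rot: [0.064, 3.141, 0.004]
ft_force: [0.1, 0.0, 1.1]
width: 0.0593
t: 10.18
tool_pos: [0.5402, -0.0287, 0.0205]
ee_rot: [-0.064, -3.141, -0.004]
ft_force: [-0.3, -1.0, 0.1]
width: 0.0016
at [ 0.5402 -0.0287  0.0205] th 3.101 tilt [ 0.     0.003 -1.   ] shift [-0.0699  0.0006 -0.0005] roll 0.001 or -6.282 t 10.18 w 0.0016 F [-0.3 -1.   0.1] q6 -1.68
```

View pics/s6c.png

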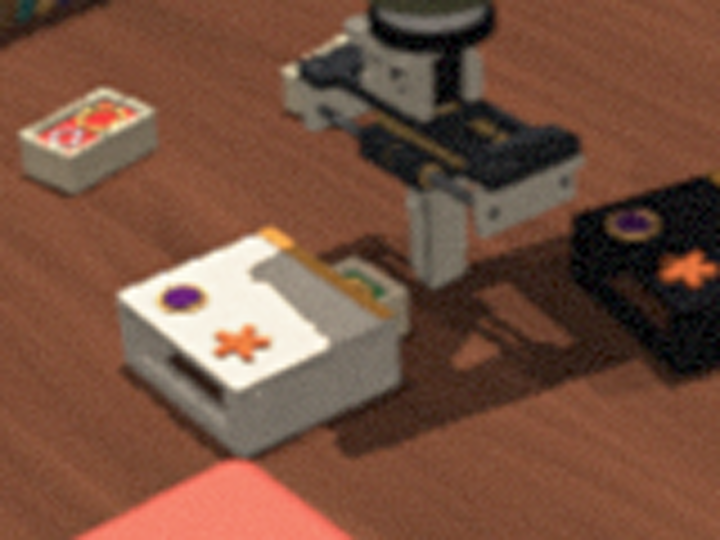

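The box (crop 375,290) stands straight with its outer third still out. I'll push it in with the closed fingers.

```bash
python3 -m creep '{"xyz":[[-0.012,0,0],[-0.024,0,0],[-0.034,0,0],[-0.04,0,0],[-0.046,0,0],[-0.052,0,0],[-0.058,0,0],[-0.063,0,0],[-0.067,0,0],[-0.068,0,0]],"roll":[0,0,0,0,0,0,0,0,0,0],"jaw":[-1,-1,-1,-1,-1,-1,-1,-1,-1,-1]}'; python3 - <<'E'
from h import *
go(.610,-.031,.021,3.10)
E
```

```text
t: 11.52
tool_pos: [0.6084, -0.0315, 0.0207]
ee_rot: [0.064, 3.141, 0.004]
ft_force: [-1.8, 0.3, 1.1]
width: 0.0004
at [ 0.6084 -0.0315  0.0207] th 3.101 tilt [-0.     0.003 -1.   ] shift [-0.0016  0.0005 -0.0003] roll 0.001 or -6.282 t 11.53 w 0.0004 F [-1.8  0.3  1.1] q6 -1.67
```

```bash
python3 -m creep '{"xyz":[[0.03,0,0],[0.06,0,0],[0.09,0,-0.02],[0.11,0,-0.06],[0.13,-0.02,-0.1],[0.15,-0.07,-0.14],[0.17,-0.13,-0.18],[0.19,-0.19,-0.2],[0.2,-0.24,-0.2],[0.2,-0.24,-0.2]],"roll":[0,0,0,0,0,0,0,0,0,0],"jaw":[-1,-1,-1,-1,-1,-1,-1,-1,-1,-1]}'; python3 - <<'E'
from h import *
shot('scene','s7.png');im=shot('top','t7.png')
a=cv2.imread('pics/s7.png')[180:270,170:290]; b=cv2.imread('pics/t7.png')[135:210,260:360]
cv2.imwrite('pics/s7c.png',cv2.resize(a,None,fx=6,fy=6,interpolation=2));cv2.imwrite('pics/t7c.png',cv2.resize(b,None,fx=7,fy=7,interpolation=2))
for k in('red_center','navy_center'): print(k,[(r['rect'],r['score']) for r in manip.recognise('top',k)])
E
```

```text
t: 12.78
tool_pos: [0.3977, -0.2673, 0.2212]
ee_rot: [0.071, 3.139, 0.001]
ft_force: [-0.1, 0.8, -0.6]
width: 0.0003
red_center [([392.6, 175.3, 29.2, 36.8], 0.87)]
navy_center []
```

View pics/t7c.png

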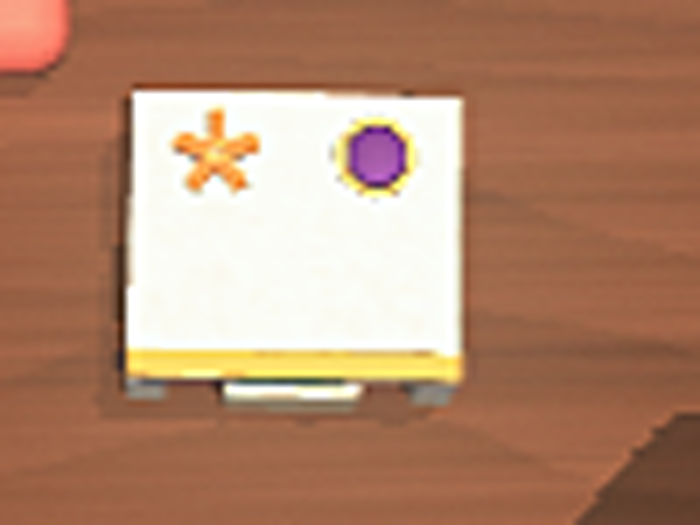

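View pics/s7c.png

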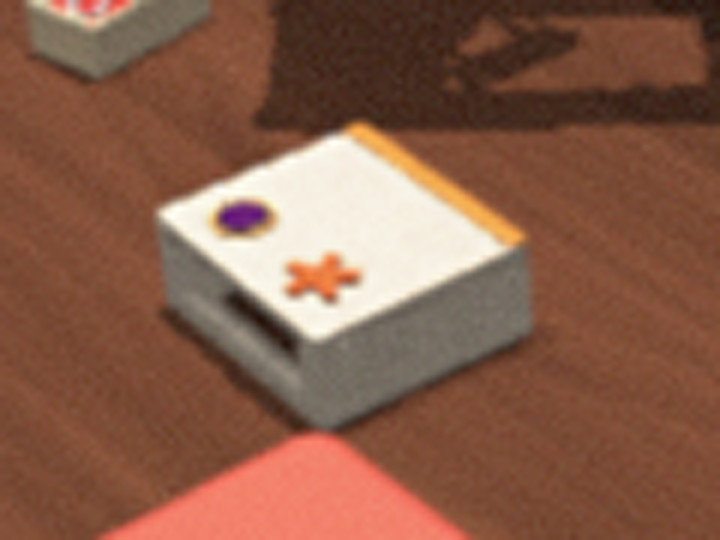

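View pics/t7.png

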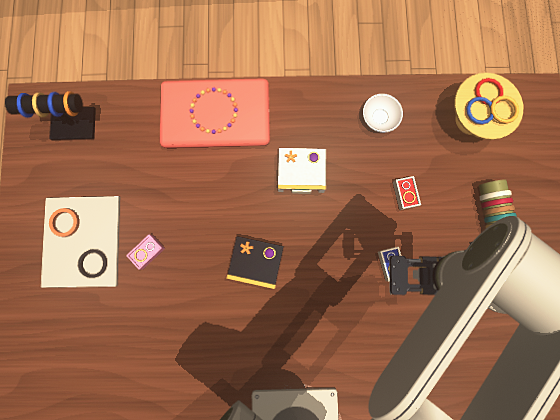

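```bash
python3 - <<'E'
from h import *
im=manip.get_image('top')
f=lambda x,y,z:atz(im,260+(x+.5)/7-.5,135+(y+.5)/7-.5,z).round(4)
print('rim',f(222,396,.03),f(360,399,.03),'bottom',f(224,406,0),f(357,410,0))
print('walls front base',f(145,397,0),f(432,402,0),'board front',f(127,379,.048),f(462,382,.048))
go(.4,-.27,.22,3.1)
E
```

```text
rim [ 0.6175 -0.0066  0.03  ] [ 0.6152 -0.0589  0.03  ] bottom [ 0.6192 -0.0083  0.    ] [ 0.6165 -0.0601  0.    ]
walls front base [0.6235 0.0223 0.    ] [ 0.619  -0.0895  0.    ] board front [0.6213 0.0292 0.048 ] [ 0.6174 -0.0956  0.048 ]
at [ 0.399  -0.2623  0.2195] th 3.102 tilt [ 0.001  0.004 -1.   ] shift [-0.0013 -0.0076 -0.0005] roll 0.002 or -6.281 t 13.03 w 0.0002 F [-0.2  1.1 -0.1] q6 -2.22
```

The box's outer end is about 3–5 mm past the brass edge and square to it. The y offset is about 0. The red and navy boxes are in their places and the gripper is clear, so I'm handing in.

```bash
python3 -c "
from cell import manip
print(manip.sign_off())"
```

```text
the job is handed in; nothing more can be done
None
```

The green box is under the white riser and the job was handed in at about 13 s of the 48 s allowed; no verdict is reported. I gripped the box near its robot-side end, slid it about 50 mm in, let go, and pushed it the rest of the way with the closed fingers.

- **Position:** the last top picture shows the outer end straight (within about 1°) and centred between the side walls. It sticks out about 2–5 mm past the front edge rather than being exactly flush; the limit is 15 mm.
- **Upright:** the box was level when last seen clearly, before the final push. In the last pictures only its outer end shows, and that looks level.
- **Red and navy boxes:** the red box was found again within a few pixels of where it started. The network did not report the navy box in the last picture because the gripper partly hides it; by eye it is in its old place, and nothing went near it lower than about 0.2 m.
- **Forces:** the wrist force readings I took stayed below about 6 N. At hand-in the gripper was clear of everything, at z = 0.22 m.

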